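Check a sprung belt tensioner before the new belt goes on

ROBOT

A 7-joint arm with a two-finger parallel gripper is mounted at the origin on the work surface. World frame = base frame: x ahead of the robot, y to its left, z up, the work surface at z = 0. Lengths are in m, angles in rad, forces in N, time in s.
With the tool pointing down it reaches from about 0.35 to 0.9 m from the base axis. Payload 7.2 kg.
Tool frame: the origin (TCP) lies at the centre of the arm's flange, where the gripper is bolted on; the fingertips stand 173 mm ahead of it and the grasp point (between the pads) lies 155 mm ahead of it (manip.grip_point_offset is the distance from the TCP to the grasp point, in m); z points along the fingers, y is the direction in which the jaws open and shut (so a half turn about z gives the same grasp; the last joint's range is limited). The gripper opens to 85 mm and grips with 20 to 120 N. Pads are 22 mm wide; open, the fingers measure 114 mm over their backs; the gripper's body (76 mm by 85 mm) begins 54 mm behind the grasp point. The pads swing forward as they close: fully open they stand 13 mm farther back than shut.
Start: joints at [-1.258, 0.411, -0.013, 1.596, 0.006, 1.134, -0.082], TCP at [0.232, 0.58, 0.405] pointing down, gripper open.
Joint ranges: [-2.95, 2.95], [-0.29, 1.99], [-1.47, 1.44], [0.14, 2.54], [-1.03, 4.17], [0.13, 1.85], [-2.86, 2.86]. Speed limits (rad/s): [2.39, 2.39, 3.01, 3.01, 3.14, 3.14, 3.14].

INTERFACE

Orientations are given as a rotation vector (axis times angle).
In Python, from cell import get_state, vision, manip, nets gives the robot as it stands.
- The arm moves only by the tool play_rows, never from a script. Its argument "steps" is one flat list of numbers, 6 for each row, row after row: the shift along the tool's x, y, z in m, then the turn, a rotation vector about the tool's x, y, z in degrees. A call has exactly 5 rows; each row is the pose to reach, as a shift and turn from the pose commanded when the call began, along the tool's axes at that moment; what a row does not reach only later rows make up. A row lasts 1/12 s, in which the tool goes at most 41.7 mm and 7.16 degrees, less where a joint would pass 70% of its speed; a pose out of reach is approached as far as the arm can. A call with a gripper value outside its range is refused whole. "hand" is the finger opening in m, from 0 to 0.0854, set as the call begins (left out, the last holds). The fingers move at their own pace and stop on an object; "squeeze" is the grip in N (left out, the last holds). Time passes only in rows, so rows that repeat a pose let the fingers close, or fill a call up. It gives the time, the measured TCP pose, the force and the opening at its end, in the units of the state.
- get_state(): the state, without advancing time (a new reading comes with each control period).
- vision.capture(name): name is "scene" or "top" or "wrist"; returns the picture (420x560x3 uint8, blue, green, red); there is no depth.
- vision.calibration(name): a dict with "mtx" (3x3 intrinsics, pixels), "T" (4x4, takes a point from camera to world coordinates); the wrist camera has in their place "tool_from_camera" (4x4, takes a point from camera to tool coordinates, whose origin is the TCP and whose axes are the flange's). Camera axes: x right, y up, looking along -z (the intrinsics and any distortion apply to the point x, -y, -z); pixel columns grow to the right and rows downward; lengths in m; the calibration is good to about 2 mm. A picture is of the moment at which its call begins: read the wrist's pose just before it. calibration takes no time and is no camera call.
- manip.finish_job(): hands the job in, once; it reports no verdict.
Trained networks look in the newest picture that a camera, given by its name, has taken for a name from the list of things; names that differ only in an ending like _2 or _b are one class to them, and where a whole thing is asked for, a point or a joint stands for the part that bears it (a point fixed in the world has none). Each returns a list of dicts, best first, with "score" (0 to 1); they miss things now and then, are a little off and sometimes report something else, mostly with a low value. They report only what shows in the picture. A call takes as long as a camera call.
- nets.trace(thing, camera): "mask" (420x560 bool, what is visible of it) and "box" ([left, top, right, bottom] in pixels, round what is visible of it).
The state is a dict: "time": time; "q": joint angles; "dq": joint speeds; "joint_efforts": joint torques, N m; "tcp_pos": TCP position; "orientation": TCP orientation; "wrist_force": force on the tool from outside, world axes, zero at the start; "ft_torque": the same for the moment, N m; "grip_width": finger opening in m.
Only numpy, scipy, OpenCV 4.12 (cv2) and the standard library are available. Lean on these libraries where they do the work, as an engineer would, in place of code of your own. Each camera call takes 0.05 s, during which the arm holds its last target.

TASK

Check the belt tensioner on the drive plate before the new belt goes on: slide its transport lock all the way to the free stop, then push the roller arm round against its spring until its pointer stands between the two prongs of the clip on the scale, without running past the clip, and hold it there for a second or two. Then ease the arm back to its rest without letting it snap back, let go, and leave the lock free. Do not shift the clip or disturb the other things on the bench.

Things in the scene. Friction and masses are not known exactly. Their poses are not given: they have to be found in the camera images.
- drive: Drive plate of a floor sweeper, belt off: grey steel plate lying flat on two timbers, fixed, top face 55 mm above the bench, the sprung tensioner on its far side. Origin at bench level; at yaw 0 x points away from the robot, y left, z up. The plate spans x -120 to +205, y -245 to +200 mm. Placed anew each time, turned up to 0.4 rad either way.
- small_pulley (a point): Centre of the top of the small V-belt pulley (aluminium, 68 mm across), 115 mm above the bench, at x -45, y -135 mm of the drive plate. Hub to 123 mm, shaft end to 130 mm above the bench. Fixed; not to be moved.
- large_pulley (a point): Centre of the top of the large V-belt pulley (aluminium, 120 mm across), 115 mm above the bench, at x -45, y +120 mm of the drive plate. Hub to 123 mm, shaft end to 130 mm above the bench. Fixed; not to be moved.
- pivot (a point): Vertical pivot axis of the tensioner arm, 85 mm above the bench (mid thickness of the arm), at x +55, y -105 mm of the drive plate. Below it a post with an exposed coil spring; above it a bolt head to 101 mm. The arm, an aluminium bar 30 mm wide, 80 to 91 mm above the bench, runs from here to the roller.
- roller (a point): Centre of the steel idler roller on the arm's free end: 50 mm across, 94 to 122 mm above the bench (this point 108), bolt head on top to 130 mm; spins freely. 110 mm from the pivot, at rest 120 degrees from the plate's x axis towards its y axis. It moves clockwise from above, at first along (x 0.87, y 0.50) of the plate; push it on the side that faces the small pulley.
- tension_arm (a joint): Deflection of the tensioner arm, rad: 0 at rest, growing as it is pushed clockwise (from above), limit 0.96. With the transport lock in, it only yields a few hundredths. Spring: the push at the roller is about 4 N at rest, 11 N at 0.7 rad. It springs back when let go: from the clip at over 2.2 rad/s (a snap), from within 0.1 rad of rest harmlessly.
- pointer_tip (a point): Tip of the thin dark pointer (5 mm wide) fixed to the arm's hub, 125 mm from the pivot, 85 mm above the bench. It sweeps clockwise with the arm over a white sector scale (a tick each 5 degrees, longer each 10) on the plate's far side. At rest it points 30 degrees from the plate's x axis towards its y axis.
- clip_gap (a point): Middle of the gap between the two prongs of the dark steel tolerance clip on the rim of the scale, given at the pointer's height and radius. The prongs, 21 mm apart inside, point to the pivot; the pointer passes over them. Its x axis points radially outward, its y axis along the rim towards the scale's zero. Its place on the scale differs each time.
- clip (a joint): Place of the tolerance clip on the scale, in rad of arm deflection: the pointer stands in the middle of the gap when joint tension_arm equals this value (between 0.42 and 0.70). The clip stays where it is unless knocked.
- lock (a joint): Travel of the transport lock: 0 with the bolt fully in between the two lugs of the arm's hub, 0.040 m at the free stop. Starts at 0 to 0.006. Slides stiffly (about 2 N) and stays where it is left.
- lock_grip (a point): Centre of the black ribbed thumb grip of the transport lock: 16 mm wide across the slide, 26 mm along it, 26 mm tall, from 89 to 115 mm above the bench (this point 102 mm). It slides straight away from the pivot along the -y direction of the drive plate, in a low guide whose rails stand to 81 mm above the bench.
- spanner: Loose open spanner 150 mm long lying on the drive plate at the far left, beside the scale. Origin under its middle.
- bearing: Loose ball bearing, 42 mm across, 13 mm tall, lying on the near part of the drive plate. Origin under its centre.
- tin_lid: Loose steel tin lid, 92 mm across, 12 mm tall, on the bench left of the plate. Origin under its centre.
- tub: White plastic tub, open, 124 mm across, 135 mm tall, on the right of the bench. Origin under its centre.
- tin: Open steel tin with a paper label, 86 mm across, 95 mm tall, on the right. Origin under its centre.
- tube: Cardboard drum, open, 100 mm across, 125 mm tall, on the right. Origin under its centre.
- pump: Black electric inflator pump, 108 mm across, 146 mm tall, on the right. Origin under its centre.
- coupling: Brass pipe coupling standing on end, 42 mm across, 34 mm tall, on the left of the bench. Origin under its centre.

How it is judged:
On the way, in this order (a step that is already met when the one before it is completed fails the run):
1. the transport lock is slid out to its free stop (within 3 mm) (value of joint lock above 0.037 m), for 0.1 s.
2. the pointer stands between the prongs of the clip (within 8 mm of the middle of the gap) for 0.8 s, the lock still free (y of pointer_tip in the frame of clip_gap between -0.008 and 0.008 m and value of joint lock above 0.037 m), for 0.8 s.
At the end, for the whole second after the job is handed in: The tensioner arm is back at its rest (within 0.03 rad), still, and the transport lock stands at its free stop (within 3 mm) (value of joint tension_arm below 0.03 rad and velocity of joint tension_arm between -0.05 and 0.05 rad/s and value of joint lock above 0.037 m); the robot touches nothing.
It fails at once if the pointer runs past the clip (more than 18 mm beyond the middle of the gap) (y of pointer_tip in the frame of clip_gap below -0.018 m).
It fails at once if the arm snaps back (faster than 2.2 rad/s towards its rest) (velocity of joint tension_arm below -2.2 rad/s).
It fails at once if the clip is shifted by more than 4 mm (distance of clip_gap from where it was at the start of the episode above 0.004 m).
It fails at once if a bystander is shifted by more than 30 mm (distance of any of spanner, bearing, tin_lid, tub, tin, tube, pump, coupling from where it was at the start of the episode above 0.03 m).
It also fails if it takes over 61 s, if anything falls off the work surface, if the arm or the gripper's body presses on something with over 40 N, if the wrist force passes 120 N, or if a joint passes its speed limit or range.

## Working session

There is one attempt and no reset: what is moved stays moved. The work goes in short steps, Python scripts to look and compute and a tool call to move; the robot and the scene stay as the last step left them, time stands still between calls to the robot, and variables do not carry over. Pictures are saved under pics/ and viewed, and the job is handed in when it is done.

Besides the shell and the picture viewer there is one more tool, called as name(argument=value, ...) on one line, values as JSON. play_rows: Moves the arm, as the interface text tells. Its arguments: {"type":"object","properties":{"steps":{"type":"array"},"hand":{"type":"number"},"squeeze":{"type":"number"}},"required":["steps"]}

```bash
ls; mkdir -p pics; python3 - <<'E'
from cell import get_state, vision, manip, nets
import cv2, numpy as np
s=get_state(); print(s)
for n in ("scene","top"):
    im=vision.capture(n); cv2.imwrite(f"pics/{n}0.png",im)
    c=vision.calibration(n); print(n,c)
print(vision.calibration("wrist"), manip.grip_point_offset)
E
```

```text
pics
{'time': 0.0, 'q': array([-1.25819616,  0.41191061, -0.01275387,  1.59703392,  0.00562256,
        1.13428958, -0.08217873]), 'dq': array([ 0.0020165 ,  0.00038941,  0.00012218, -0.00014129,  0.00146487,
       -0.00169605, -0.00031975]), 'joint_efforts': array([-1.45927829e-04, -6.00640941e+01,  6.81893248e-01, -2.99414778e+01,
        1.37184662e-02,  1.08177183e-02,  5.08896562e-06]), 'tcp_pos': array([0.23221428, 0.58003324, 0.4038501 ]), 'orientation': array([-5.94371608e-01, -3.08466219e+00,  2.50458176e-03]), 'wrist_force': array([-0.60402321,  0.98769126, -0.28172382]), 'ft_torque': array([-0.01722407,  0.0074577 ,  0.00607962]), 'grip_width': 0.08535459175781837}
scene {'mtx': array([[415.39786817,   0.        , 277.61580479],
       [  0.        , 415.39786817, 206.77017487],
       [  0.        ,   0.        ,   1.        ]]), 'T': array([[ 8.25105941e-01, -3.67904082e-01,  4.28773567e-01,
         1.08455235e+00],
       [ 5.64977551e-01,  5.36296284e-01, -6.27045981e-01,
        -8.07290098e-01],
       [ 7.43104952e-04,  7.59626804e-01,  6.50358798e-01,
         9.
[... 351 characters left out ...]
582, -0.02903633, -0.00225068, -0.00823674],
       [-0.00522386,  0.1027299 ,  0.99469557,  1.37182619],
       [ 0.        ,  0.        ,  0.        ,  1.        ]])}
{'mtx': array([[366.30521851,   0.        , 277.52596584],
       [  0.        , 366.30521851, 208.38906533],
       [  0.        ,   0.        ,   1.        ]]), 'tool_from_camera': array([[-2.72663154e-04,  9.50219267e-01,  3.11581883e-01,
         8.16909984e-02],
       [ 9.99999649e-01,  5.05862544e-04, -6.67616730e-04,
        -5.57055079e-04],
       [-7.91999884e-04,  3.11581592e-01, -9.50219072e-01,
         3.05611398e-02],
       [ 0.00000000e+00,  0.00000000e+00,  0.00000000e+00,
         1.00000000e+00]])} 0.1547
```

View pics/scene0.png

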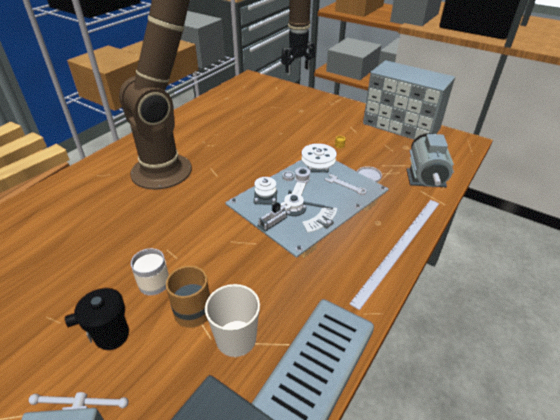

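View pics/top0.png

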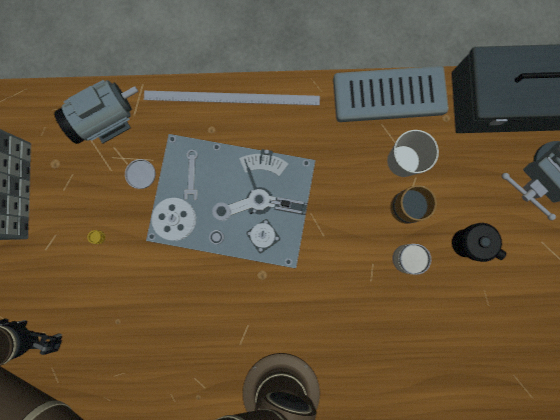

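The top view shows the plate around (230,200): large pulley (174,219), small pulley (263,235), pivot (259,200), roller (221,212), lock (290,205), clip on the scale near (266,155). Next I'll fit the pose.

```bash
cat > h.py <<'E'
from cell import get_state, vision, manip, nets
import cv2, numpy as np
from scipy.spatial.transform import Rotation as R
def ray(cam,uv,T=None):
    c=vision.calibration(cam); T=c["T"] if T is None else T
    K=c["mtx"]; d=np.linalg.inv(K)@np.array([uv[0],uv[1],1.]); d=np.array([d[0],-d[1],-d[2]])
    return T[:3,3], T[:3,:3]@d
def atz(cam,uv,z,T=None):
    o,d=ray(cam,uv,T); return o+d*(z-o[2])/d[2]
def proj(cam,P,T=None):
    c=vision.calibration(cam); T=c["T"] if T is None else T
    p=T[:3,:3].T@(np.asarray(P)-T[:3,3]); K=c["mtx"]
    return np.array([K[0,0]*p[0]/-p[2]+K[0,2], K[1,1]*(-p[1])/-p[2]+K[1,2]])
def wristT():
    s=get_state(); T=np.eye(4); T[:3,:3]=R.from_rotvec(s["orientation"]).as_matrix(); T[:3,3]=s["tcp_pos"]
    return T@vision.calibration("wrist")["tool_from_camera"]
E
python3 - <<'E'
from h import *
im=cv2.imread("pics/top0.png")
vision.capture("top")
for n in ["small_pulley","large_pulley","pivot","roller","pointer_tip","clip_gap","clip","lock","lock_grip","drive"]:
    for r in nets.trace(n,"top")[:2]:
        m=r["mask"]; ys,xs=np.nonzero(m); print(n,round(r["score"],2),np.round(r["box"],1),m.sum(),xs.mean().round(1),ys.mean().round(1))
c=im[125:275,140:325]; cv2.imwrite("pics/topc.png",cv2.resize(c,None,fx=4,fy=4,interpolation=cv2.INTER_CUBIC)[:600,:740])
E
```

```text
small_pulley 0.68 [147.7 137.5 313.3 267.3] 16137 231.8 200.7
large_pulley 0.59 [143.7 134.4 313.  265.8] 15958 231.8 200.7
large_pulley 0.43 [388.1 184.3 432.2 223.8] 1342 412.3 204.4
pivot 0.75 [147.6 135.5 314.8 264.9] 15773 231.8 200.7
roller 0.58 [212.9 164.6 276.4 222.5] 911 244.2 202.6
roller 0.2 [386.1 132.4 439.7 177.3] 1776 412.0 153.3
pointer_tip 0.87 [209.4 168.  276.8 221. ] 942 243.4 203.3
clip_gap 0.58 [257.4 149.7 274.8 164. ] 101 265.3 153.8
clip 0.54 [261.  149.4 271.6 159.2] 65 265.2 153.1
lock 0.63 [449.8 224.5 502.  260.5] 1570 477.5 242.7
lock 0.6 [273.9 199.3 289.  209. ] 142 281.8 203.3
lock_grip 0.56 [270.7 202.9 289.4 210.8] 97 282.3 203.3
lock_grip 0.29 [146.3 135.  313.4 270.4] 16357 231.6 200.6
drive 0.34 [258.7 149.8 271.7 165.8] 86 265.7 154.3
```

View pics/topc.png

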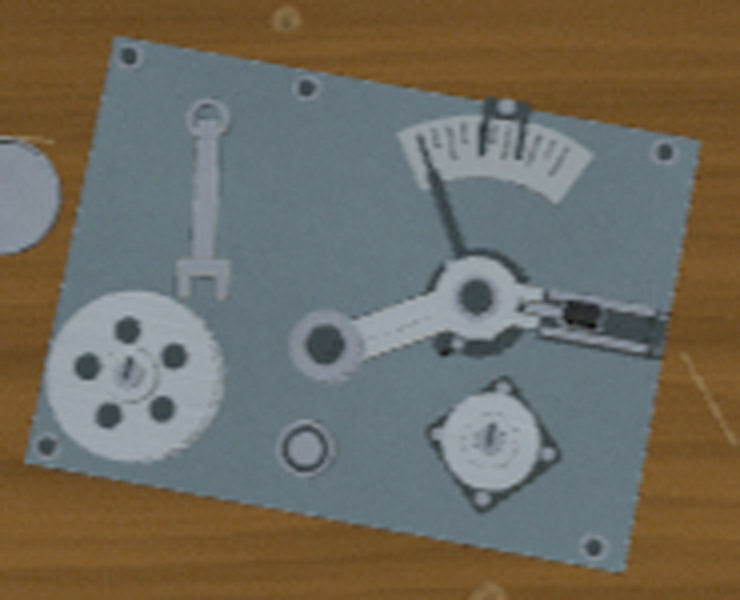

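The crop is clear: plate corners, pulleys, the pointer at rest on the left of the scale, clip prongs at crop x≈485 and 520, and the lock grip at crop (582,314).

```bash
cat > fit.py <<'E'
from h import *
from scipy.optimize import least_squares
def px(u,v): return (u/4-.375+140, v/4-.375+125)
obs=[((205,200,55),(115,37)),((205,-245,55),(702,142)),((-120,200,55),(25,463)),((-120,-245,55),(625,573)),
((-45,120,115),(137,376)),((-45,-135,115),(491,441)),((55,-105,101),(477,296))]
a=np.deg2rad(120); obs.append(((55+110*np.cos(a),-105+110*np.sin(a),130),(325,344)))
L=np.array([o[0] for o in obs])/1000; U=np.array([px(*o[1]) for o in obs])
def W(p,l):
    c,s=np.cos(p[2]),np.sin(p[2]); l=np.atleast_2d(l)
    return np.c_[p[0]+c*l[:,0]-s*l[:,1],p[1]+s*l[:,0]+c*l[:,1],l[:,2]]
def res(p): return np.concatenate([proj("top",w)-u for w,u in zip(W(p,L),U)])
if __name__=="__main__":
    r=least_squares(res,[.5,0.1,-.2],loss="soft_l1"); p=r.x; print(p, np.rad2deg(p[2])); print(res(p).reshape(-1,2).round(2))
    np.save("p.npy",p)
    inv=lambda w:(np.array([[np.cos(p[2]),np.sin(p[2])],[-np.sin(p[2]),np.cos(p[2])]])@(w[:2]-p[:2])*1000).round(1)
    print("lockgrip",inv(atz("top",px(582,314),.115)))
    for q,z in (((485,152),.075),((520,155),.075),((507,104),.075),((421,140),.085)):
        w=inv(atz("top",px(*q),z)); d=w-[55,-105]; print(w,np.hypot(*d),np.rad2deg(np.arctan2(d[1],d[0])))
    for n,l in dict(pivot=(55,-105,85),roller=(0,-9.7,108),grip=(55,-170,102),sp=(-45,-135,130)).items(): print(n,W(p,np.array(l)/1000).round(4))
E
python3 fit.py
```

```text
[ 0.53057742  0.16215536 -0.20906355] -11.97845896247987
[[ 0.14 -0.48]
 [ 0.16 -0.6 ]
 [-0.06  0.25]
 [ 0.19  0.38]
 [-0.88  0.05]
 [ 0.25  0.16]
 [-0.01  0.02]
 [ 0.01  0.04]]
lockgrip [  54.2 -180.7]
[163.1 -89.5] 109.20558593771656 8.159781594968443
[ 165.5 -115.1] 110.9606236464089 -5.222478405908341
[201.1 -98.8] 146.23149455572147 2.429985075260972
[161.6 -43. ] 123.31893609661088 30.182861022015373
pivot [[0.5626 0.048  0.085 ]]
roller [[0.5286 0.1527 0.108 ]]
grip [[ 0.5491 -0.0156  0.102 ]]
sp [[0.4585 0.0394 0.13  ]]
```

```bash
cat >> h.py <<'E'
def plan(lxy, tipz, yaw_deg, tip=0.173):
    """lxy plate mm for tool axis; tipz world m; yaw = plate-frame direction of tool y, deg"""
    p=np.load("p.npy"); s=get_state(); R0=R.from_rotvec(s["orientation"]); 
    c,sn=np.cos(p[2]),np.sin(p[2]); l=np.array(lxy)/1000
    t=np.array([p[0]+c*l[0]-sn*l[1],p[1]+sn*l[0]+c*l[1],tipz+tip])
    a=np.deg2rad(yaw_deg)+p[2]; y=np.array([np.cos(a),np.sin(a),0]); z=np.array([0,0,-1.]); x=np.cross(y,z)
    R1=R.from_matrix(np.c_[x,y,z])
    print("target",t.round(4),"shift mm",(R0.inv().apply(t-s["tcp_pos"])*1000).round(1),"turn",np.rad2deg((R0.inv()*R1).as_rotvec()).round(2))
def where():
    p=np.load("p.npy"); s=get_state(); d=s["tcp_pos"]; Rm=R.from_rotvec(s["orientation"]).as_matrix()
    c,sn=np.cos(p[2]),np.sin(p[2]); v=d[:2]-p[:2]
    y=Rm[:2,1]; yp=np.rad2deg(np.arctan2(y[1],y[0])-p[2])
    print("t",round(s["time"],2),"plate mm",np.round([(c*v[0]+sn*v[1])*1000,(-sn*v[0]+c*v[1])*1000],1),"tipz",round(d[2]-.173,4),"yaw",yp.round(2),"F",s["wrist_force"].round(1),"w",round(s["grip_width"],4))
E
python3 -c "
from h import *
where(); plan((54.5,-181),.22,0)"
```

```text
t 0.65 plate mm [-378.6  347. ] tipz 0.2317 yaw 80.16 F [ 0.5  1.2 -0.6] w 0.0857
target [ 0.5463 -0.0262  0.393 ] shift mm [-516.9 -446.3   11.7] turn [ 0.   -0.   80.16]
```

play_rows(steps=[-0.026,-0.022,0,0,0,6,-0.054,-0.047,0,0,0,13,-0.082,-0.071,0,0,0,20,-0.11,-0.095,0,0,0,27,-0.138,-0.119,0,0,0,34], hand=0.04)

```text
time: 1.07
tcp_pos: [0.3167, 0.4168, 0.4048]
orientation: [-1.479, -2.772, -0.001]
wrist_force: [0.3, 0.8, 0.4]
grip_width: 0.0399
```

```bash
python3 -c "
from h import *
where(); plan((54.5,-181),.22,0)"
```

```text
t 1.07 plate mm [-262.1  204.7] tipz 0.2318 yaw 45.82 F [0.3 0.8 0.4] w 0.0399
target [ 0.5463 -0.0262  0.393 ] shift mm [-495.8  -56.    11.6] turn [ 1.000e-02 -3.000e-02  4.582e+01]
```

play_rows(steps=[-0.034,-0.004,0.001,0,0,5,-0.069,-0.008,0.002,0,0,10,-0.104,-0.012,0.003,0,0,15,-0.139,-0.016,0.004,0,0,20,-0.174,-0.02,0.005,0,0,25])

```text
time: 1.48
tcp_pos: [0.3979, 0.2616, 0.4]
orientation: [-2.041, -2.388, -0.001]
wrist_force: [0.7, -0.2, 0.5]
grip_width: 0.0401
```

```bash
python3 -c "
from h import *
where(); plan((54.5,-181),.22,0)"
```

```text
t 1.48 plate mm [-150.5   69.8] tipz 0.227 yaw 20.92 F [ 0.7 -0.2  0.5] w 0.0401
target [ 0.5463 -0.0262  0.393 ] shift mm [-307.4  101.9    6.8] turn [ 0.03 -0.05 20.92]
```

play_rows(steps=[-0.034,0.011,0.001,0,0,4,-0.069,0.023,0.002,0,0,8,-0.104,0.035,0.003,0,0,13,-0.139,0.046,0.004,0,0,17,-0.174,0.058,0.005,0,0,20.9])

```text
time: 1.9
tcp_pos: [0.4828, 0.099, 0.3951]
orientation: [-2.44, -1.979, -0.002]
wrist_force: [0.2, 0.0, 0.3]
grip_width: 0.0395
```

```bash
python3 -c "
from h import *
where(); plan((54.5,-181),.22,0)
T=wristT(); np.save('T1.npy',T); im=vision.capture('wrist'); cv2.imwrite('pics/w1.png',im)
for n in ['clip_gap','clip','lock_grip','pointer_tip','roller']:
    for r in nets.trace(n,'wrist')[:2]:
        m=r['mask']; ys,xs=np.nonzero(m); print(n,round(r['score'],2),np.round(r['box'],1),m.sum(),xs.mean().round(1),ys.mean().round(1))
"
```

```text
t 1.9 plate mm [-33.6 -71.7] tipz 0.2221 yaw 0.07 F [0.2 0.  0.3] w 0.0395
target [ 0.5463 -0.0262  0.393 ] shift mm [-109.4   88.     2. ] turn [ 0.03 -0.05  0.07]
clip_gap 0.61 [503.6 204.7 558.7 248.6] 1378 538.6 228.0
clip_gap 0.39 [364.6 274.1 396.8 329. ] 746 381.2 299.7
clip 0.91 [505.1 206.2 560.  246.9] 1271 539.6 227.7
lock_grip 0.68 [367.1 271.5 396.5 329. ] 729 380.8 298.8
roller 0.77 [287.9  79.2 530.3 287.9] 13235 367.4 179.2
roller 0.46 [162.    0.  559.7 352.3] 118608 368.1 158.7
```

View pics/w1.png

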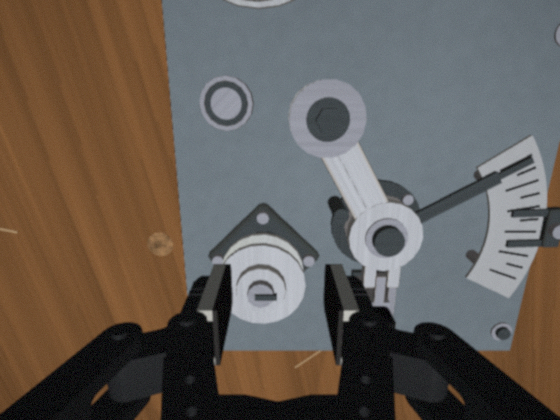

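The wrist view shows the whole tensioner: prong tips at (512,213) and (508,244), the clip body at (555,228), the pivot bolt at (388,237) and the roller bolt at (329,119). The grip is partly hidden behind the finger.

```bash
python3 - <<'E'
from h import *
p=np.load("p.npy"); T=np.load("T1.npy")
inv=lambda w:(np.array([[np.cos(p[2]),np.sin(p[2])],[-np.sin(p[2]),np.cos(p[2])]])@(w[:2]-p[:2])*1000).round(1)
print("pivot",inv(atz("wrist",(388,237),.101,T)),"roller",inv(atz("wrist",(329,119),.130,T)),"small",inv(atz("wrist",(261,294),.13,T)),"grip",inv(atz("wrist",(381,290),.115,T)))
P=inv(atz("wrist",(388,237),.101,T))
for z in (.065,.075):
  for n,q in dict(pr1=(512,213),pr2=(508,244),pr1b=(541,213),pr2b=(541,244),tip=(533,157)).items():
    w=inv(atz("wrist",q,.085 if n=="tip" else z,T)); d=w-P; print(n,w,np.hypot(*d).round(1),np.rad2deg(np.arctan2(d[1],d[0])).round(2))
E
```

```text
pivot [  50.6 -101.2] roller [-3.2 -9.7] small [ -47.2 -134.1] grip [  44.8 -139.6]
pr1 [167.4 -93.7] 117.0 3.67
pr2 [ 169.7 -122.8] 121.0 -10.28
pr1b [192.5 -93.7] 142.1 3.03
pr2b [ 199.  -122.8] 150.0 -8.28
tip [160.9 -41.5] 125.4 28.42
pr1 [160.6 -90.3] 110.5 5.66
pr2 [ 162.8 -118.4] 113.5 -8.72
pr1b [184.9 -90.3] 134.7 4.64
pr2b [ 191.2 -118.4] 141.6 -6.97
tip [160.9 -41.5] 125.4 28.42
```

play_rows(steps=[-0.022,0.018,0,0,0,0,-0.044,0.035,0,0,0,0,-0.066,0.053,0,0,0,0,-0.088,0.07,0,0,0,0,-0.109,0.088,0,0,0,0])

```text
time: 2.62
tcp_pos: [0.5467, -0.0233, 0.3947]
orientation: [-2.433, -1.987, -0.001]
wrist_force: [1.0, 0.1, 0.2]
grip_width: 0.0397
```

```bash
python3 -c "
from h import *
where(); plan((54.5,-181),.22,0)
T=wristT(); np.save('T2.npy',T); im=vision.capture('wrist'); cv2.imwrite('pics/w2.png',im)
"
```

```text
t 2.62 plate mm [  54.3 -178. ] tipz 0.2217 yaw 0.47 F [1.  0.1 0.2] w 0.0397
target [ 0.5463 -0.0262  0.393 ] shift mm [-3.   0.2  1.7] turn [-0.01 -0.04  0.47]
```

View pics/w2.png

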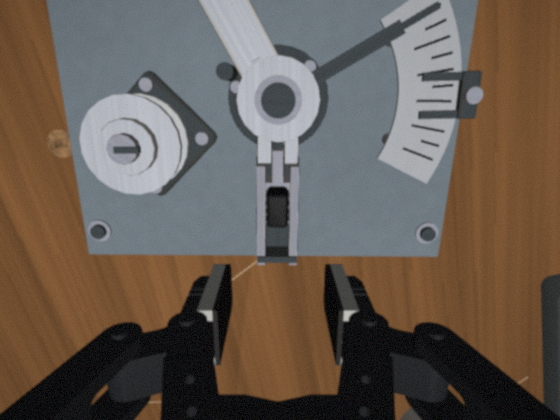

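```bash
python3 - <<'E'
from h import *
p=np.load("p.npy"); T=np.load("T2.npy"); im=cv2.imread("pics/w2.png")
cv2.imwrite("pics/w2c.png",cv2.resize(im[0:190,360:500],None,fx=4.2,fy=4.2,interpolation=cv2.INTER_CUBIC)[:600])
cv2.imwrite("pics/w2d.png",cv2.resize(im[140:280,230:330],None,fx=4.2,fy=4.2,interpolation=cv2.INTER_CUBIC)[:600])
inv=lambda w:(np.array([[np.cos(p[2]),np.sin(p[2])],[-np.sin(p[2]),np.cos(p[2])]])@(w[:2]-p[:2])*1000).round(1)
print("pivot",inv(atz("wrist",(278,98),.101,T)),"small",inv(atz("wrist",(123,149),.13,T)),"grip",inv(atz("wrist",(277,207),.115,T)), "front/back edges of plate",inv(atz("wrist",(88,254),.055,T)),inv(atz("wrist",(440,257),.055,T)))
E
```

```text
pivot [  52.2 -104.3] small [ -46.6 -135.6] grip [  52.1 -178.6] front/back edges of plate [-122.5 -245. ] [ 203.8 -245.5]
```

View pics/w2c.png

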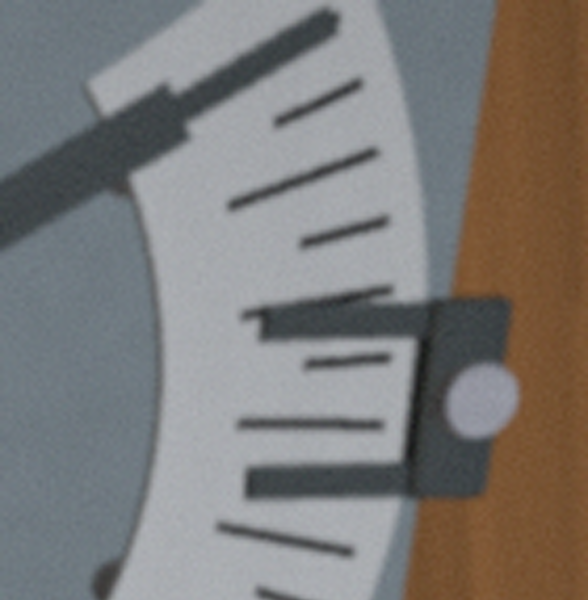

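View pics/w2d.png

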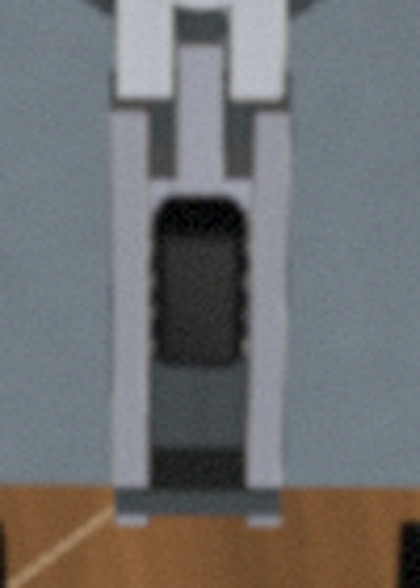

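The ticks read clearly. Pointer at 0, prongs straddling about 28.3 degrees (0.49 rad); the top view agrees at 28.2. The lock grip sits at plate (55,-179). I'll descend on it.

play_rows(steps=[0,0,0.03,0,0,-0.3,0,0,0.06,0,0,-0.4,0,0,0.09,0,0,-0.4,0,0,0.115,0,0,-0.4,0,0,0.131,0,0,-0.4], hand=0.04)

```text
time: 3.08
tcp_pos: [0.5455, -0.0217, 0.261]
orientation: [-2.425, -1.994, 0.003]
wrist_force: [-0.9, 0.5, 0.7]
grip_width: 0.0402
```

```bash
python3 -c "
from h import *
where(); plan((54.7,-179),.09,0)
im=vision.capture('wrist'); cv2.imwrite('pics/w3.png',im)
"
```

```text
t 3.08 plate mm [  52.7 -176.8] tipz 0.088 yaw 0.84 F [-0.9  0.5  0.7] w 0.0402
target [ 0.5469 -0.0243  0.263 ] shift mm [-2.3  1.9 -2. ] turn [-0.19  0.01  0.84]
```

View pics/w3.png

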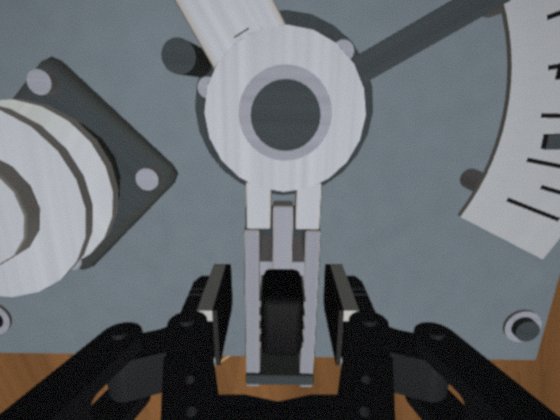

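The grip (282,310) stands between the two fingers, about 2 mm off centre. I'll correct that and close.

play_rows(steps=[-0.002,0.0015,-0.002,0,0,0.8,-0.002,0.0015,-0.002,0,0,0.8,-0.002,0.0015,-0.002,0,0,0.8,-0.002,0.0015,-0.002,0,0,0.8,-0.002,0.0015,-0.002,0,0,0.8], hand=0.01, squeeze=25)

```text
time: 3.55
tcp_pos: [0.5465, -0.0253, 0.2666]
orientation: [-2.441, -1.974, 0.001]
wrist_force: [-4.7, 1.3, -2.2]
grip_width: 0.0153
```

```bash
python3 -c "
from h import *
where()
"
```

```text
t 3.55 plate mm [  54.5 -180.1] tipz 0.0936 yaw -0.08 F [-4.7  1.3 -2.2] w 0.0153
```

play_rows(steps=[-0.008,0,0,0,0,0,-0.017,0,0,0,0,0,-0.026,0,0,0,0,0,-0.034,0,0,0,0,0,-0.039,0,0,0,0,0])

```text
time: 3.97
tcp_pos: [0.539, -0.0608, 0.2665]
orientation: [-2.437, -1.974, -0.005]
wrist_force: [-0.5, 23.5, -6.8]
grip_width: 0.015
```

```bash
python3 -c "
from h import *
where()
"
```

```text
t 3.97 plate mm [  54.5 -216.3] tipz 0.0935 yaw -0.01 F [-0.5 23.5 -6.8] w 0.015
```

The grip moved 36 mm and then met 23 N, so it is on the stop. I'll release, rise and look.

play_rows(steps=[-0.039,0,0,0,0,0,-0.037,0,0,0,0,0,-0.037,0,0,0,0,0,-0.037,0,0,0,0,0,-0.037,0,0,0,0,0], hand=0.04)

```text
time: 4.38
tcp_pos: [0.5321, -0.0996, 0.2667]
orientation: [2.442, 1.976, 0.003]
wrist_force: [-0.3, 0.5, 0.4]
grip_width: 0.0398
```

```bash
python3 -c "
from h import *
where()
"
```

```text
t 4.38 plate mm [  55.8 -255.7] tipz 0.0937 yaw -0.07 F [-0.3  0.5  0.4] w 0.0398
```

play_rows(steps=[0,0,-0.025,0,0,0,0,0,-0.05,0,0,0,0,0,-0.075,0,0,0,0,0,-0.1,0,0,0,0,0,-0.12,0,0,0])

```text
time: 4.8
tcp_pos: [0.5319, -0.0996, 0.388]
orientation: [2.441, 1.976, 0.003]
wrist_force: [0.4, 0.5, -0.1]
grip_width: 0.0406
```

```bash
python3 -c "
from h import *
where(); T=wristT()
im=vision.capture('wrist'); cv2.imwrite('pics/w4.png',im); np.save('T4.npy',T)
plan((-36,-31),.2,30)
"
```

```text
t 4.8 plate mm [  55.6 -255.7] tipz 0.215 yaw -0.06 F [ 0.4  0.5 -0.1] w 0.0406
target [0.4889 0.1393 0.373 ] shift mm [224.9 -93.   18.1] turn [  0.39   0.   -30.08]
```

View pics/w4.png

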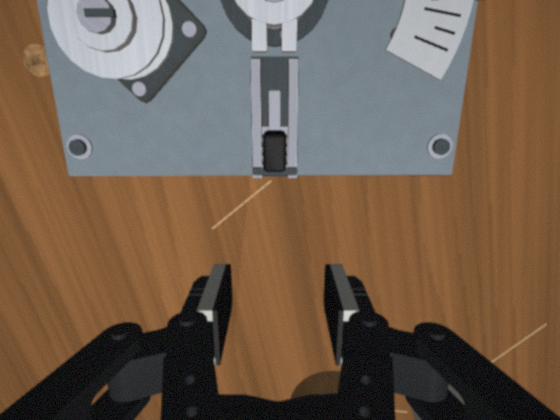

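The lock grip (275,150) now sits against the guide's end and the bolt is well clear of the lugs. My second call's rows went another 37 mm (they count from the call's start), which was harmless because the fingers passed over free bench. Next is the roller.

```bash
python3 - <<'E'
from h import *
p=np.load("p.npy"); T=np.load("T4.npy")
inv=lambda w:(np.array([[np.cos(p[2]),np.sin(p[2])],[-np.sin(p[2]),np.cos(p[2])]])@(w[:2]-p[:2])*1000).round(1)
print("grip",inv(atz("wrist",(275,150),.115,T)),"platecorner",inv(atz("wrist",(68,176),.055,T)), "small",inv(atz("wrist",(97,13),.13,T)))
E
```

```text
grip [  52.8 -214.5] platecorner [-122.3 -245.7] small [ -45.9 -135.8]
```

```bash
python3 -c "
from h import *
plan((-45,-35.7),.19,30)
print(atz('top',(140+305/4,125+448/4),.068))
"
```

```text
target [0.4791 0.1366 0.363 ] shift mm [ 220.2 -102.1   28.1] turn [  0.39   0.   -30.08]
[0.45877118 0.17524543 0.068     ]
```

play_rows(steps=[0.033,-0.015,0,0,0,-6,0.068,-0.032,0,0,0,-12,0.105,-0.048,0,0,0,-18,0.142,-0.065,0.005,0,0,-24,0.176,-0.081,0.01,0.4,0,-30], hand=0.0)

```text
time: 5.27
tcp_pos: [0.4885, 0.0917, 0.3763]
orientation: [-1.837, -2.542, 0.004]
wrist_force: [0.5, -0.2, 0.7]
grip_width: 0.0
```

```bash
python3 -c "
from h import *
where(); plan((-45,-35.7),.15,30)
"
```

```text
t 5.27 plate mm [-26.6 -77.7] tipz 0.2033 yaw 30.26 F [ 0.5 -0.2  0.7] w 0.0
target [0.4791 0.1366 0.323 ] shift mm [45.4  5.5 53.4] turn [-0.26 -0.14  0.26]
```

play_rows(steps=[0.015,0.002,0.015,0,0,0,0.03,0.004,0.03,0,0,0,0.0455,0.0055,0.045,-0.2,-0.1,0.2,0.0455,0.0055,0.053,-0.2,-0.1,0.2,0.0455,0.0055,0.053,-0.2,-0.1,0.2])

```text
time: 5.68
tcp_pos: [0.4794, 0.1347, 0.3213]
orientation: [-1.848, -2.537, 0.008]
wrist_force: [-0.5, -0.7, 0.4]
grip_width: 0.0004
```

```bash
python3 -c "
from h import *
where(); plan((-45,-35.7),.1,30)
im=vision.capture('wrist'); cv2.imwrite('pics/w5.png',im)
"
```

```text
t 5.68 plate mm [-44.4 -37.5] tipz 0.1483 yaw 29.84 F [-0.5 -0.7  0.4] w 0.0004
target [0.4791 0.1366 0.273 ] shift mm [ 1.8  0.6 48.3] turn [-0.34  0.01 -0.16]
```

View pics/w5.png

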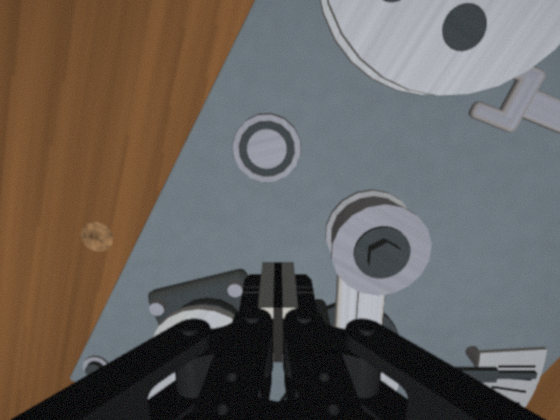

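The closed fingertips (278,285) are left of the roller (382,250), on the side facing the small pulley, with nothing underneath. Descending.

play_rows(steps=[0.002,0,0.012,0,0,0,0.002,0,0.024,0,0,0,0.002,0,0.036,0,0,0,0.002,0,0.046,0,0,0,0.002,0,0.046,0,0,0])

```text
time: 6.15
tcp_pos: [0.4794, 0.1346, 0.2758]
orientation: [-1.854, -2.533, 0.007]
wrist_force: [-0.4, -0.2, -0.7]
grip_width: -0.0
```

```bash
python3 -c "
from h import *
where(); plan((-45,-35.7),.1,30)
im=vision.capture('wrist'); cv2.imwrite('pics/w6.png',im)
"
```

```text
t 6.15 plate mm [-44.4 -37.6] tipz 0.1028 yaw 29.6 F [-0.4 -0.2 -0.7] w -0.0
target [0.4791 0.1366 0.273 ] shift mm [1.9 0.4 2.8] turn [-0.28  0.03 -0.4 ]
```

View pics/w6.png

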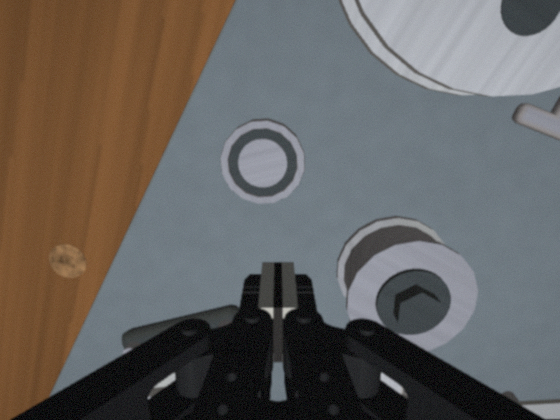

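```bash
cat >> h.py <<'E'
def arc(thd,d=39.5):
    f=np.deg2rad(120-thd); c=np.array([55,-105])+110*np.array([np.cos(f),np.sin(f)]); t=np.array([np.sin(f),-np.cos(f)])
    return c-d*t, 30-thd
def parc(thd,d=39.5,tipz=.101):
    l,y=arc(thd,d); print(thd,end=" "); plan(l,tipz,y)
E
python3 -c "
from h import *
print(proj('wrist',[*__import__('fit').W(np.load('p.npy'),[[0,-.0097,.130]])[0]],wristT()))
for t in (0,2,4,6,8,10): parc(t)
"
```

```text
[425.39858708 313.04284012]
0 target [0.491  0.1404 0.274 ] shift mm [ 1.9 12.6  2.6] turn [-0.24  0.02 -0.4 ]
2 target [0.4943 0.1429 0.274 ] shift mm [ 3.3 16.4  2.5] turn [-0.24  0.02  1.6 ]
4 target [0.4976 0.1452 0.274 ] shift mm [ 4.5 20.3  2.5] turn [-0.24  0.03  3.6 ]
6 target [0.501  0.1474 0.274 ] shift mm [ 5.5 24.3  2.5] turn [-0.24  0.03  5.6 ]
8 target [0.5045 0.1495 0.274 ] shift mm [ 6.5 28.2  2.5] turn [-0.24  0.04  7.6 ]
10 target [0.5081 0.1514 0.274 ] shift mm [ 7.3 32.2  2.5] turn [-0.23  0.04  9.6 ]
```

play_rows(steps=[0.003,0.005,0.002,0,0,0,0.004,0.01,0.002,0,0,0,0.005,0.014,0.002,0,0,1,0.006,0.017,0.002,0,0,2,0.006,0.02,0.002,-0.2,0,3])

```text
time: 6.62
tcp_pos: [0.4965, 0.1476, 0.2748]
orientation: [-1.921, -2.485, 0.001]
wrist_force: [-5.7, -0.9, 4.5]
grip_width: -0.0003
```

```bash
cat > chk.py <<'E'
import sys
from h import *
where()
n=sys.argv[1]; im=vision.capture('top'); cv2.imwrite('pics/%s.png'%n,cv2.resize(im[125:275,175:325],None,fx=4,fy=4,interpolation=cv2.INTER_CUBIC))
for t in map(float,sys.argv[2:]): parc(t)
E
python3 chk.py t1 8 10 12
```

```text
t 6.62 plate mm [-30.3 -21.3] tipz 0.1018 yaw 26.57 F [-5.7 -0.9  4.5] w -0.0003
8.0 target [0.5045 0.1495 0.274 ] shift mm [-0.2  7.8  0.8] turn [-0.   -0.01  4.5 ]
10.0 target [0.5081 0.1514 0.274 ] shift mm [ 0.8 11.7  0.8] turn [-0.   -0.01  6.5 ]
12.0 target [0.5118 0.1533 0.274 ] shift mm [ 1.7 15.7  0.8] turn [-0.   -0.01  8.5 ]
```

View pics/t1.png

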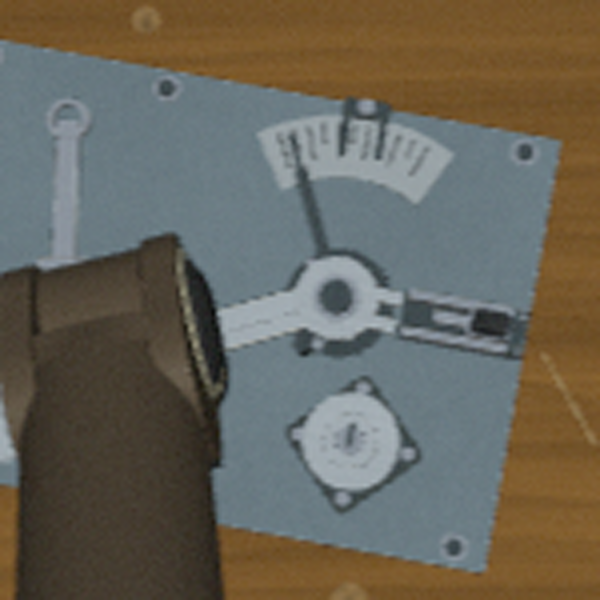

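The fingers are in contact (5.7 N) and the pointer tip has moved to (293,138), about 4 to 5 degrees. The clip and lock are visible and unhidden. Pushing on along the arc.

play_rows(steps=[0,0.004,0,0,0,2,0,0.008,0.001,0,0,4.5,0.001,0.012,0.001,0,0,6.5,0.002,0.016,0.001,0,0,8.5,0.003,0.0195,0.001,0,0,10.5])

```text
time: 7.08
tcp_pos: [0.5142, 0.1553, 0.2736]
orientation: [-2.14, -2.298, 0.003]
wrist_force: [-7.3, -0.1, 5.7]
grip_width: 0.0001
```

```bash
python3 chk.py t2 18 20 22
```

```text
t 7.08 plate mm [-14.6 -10.1] tipz 0.1006 yaw 16.05 F [-7.3 -0.1  5.7] w 0.0001
18.0 target [0.523 0.158 0.274] shift mm [ 1.6  8.5 -0.4] turn [-0.09 -0.01  3.92]
20.0 target [0.5269 0.1593 0.274 ] shift mm [ 2.6 12.4 -0.4] turn [-0.09 -0.01  5.92]
22.0 target [0.5308 0.1605 0.274 ] shift mm [ 3.5 16.4 -0.4] turn [-0.09 -0.01  7.92]
```

View pics/t2.png

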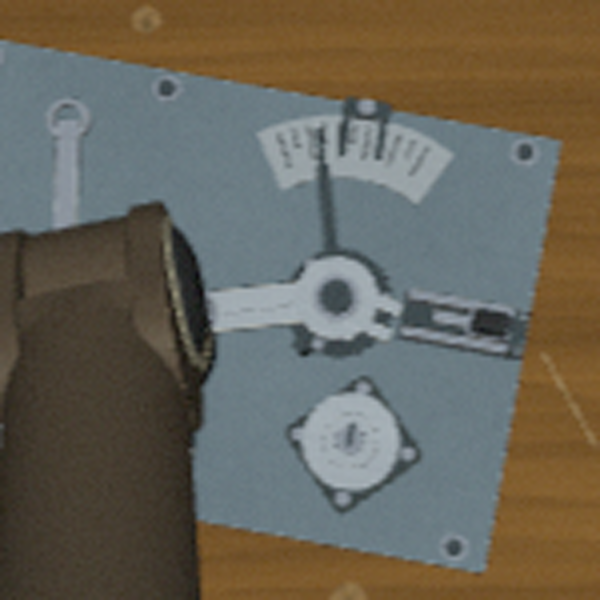

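Pointer tip at (319,132), about 13 degrees, following the commanded arc. On to 22.

play_rows(steps=[0,0.003,0,0,0,1.5,0.001,0.007,0,0,0,3.5,0.002,0.0105,0,0,0,5,0.003,0.0135,0,0,0,6.5,0.0035,0.0165,0,0,0,8])

```text
time: 7.55
tcp_pos: [0.53, 0.1605, 0.2736]
orientation: [-2.293, -2.144, 0.003]
wrist_force: [-9.6, 1.6, 6.7]
grip_width: 0.0
```

```bash
python3 chk.py t3 27 28.5
```

```text
t 7.55 plate mm [-0.2 -1.7] tipz 0.1006 yaw 8.11 F [-9.6  1.6  6.7] w 0.0
27.0 target [0.5407 0.1628 0.274 ] shift mm [ 2.9 10.1 -0.4] turn [-0.15 -0.01  5.01]
28.5 target [0.5438 0.1634 0.274 ] shift mm [ 3.6 13.1 -0.4] turn [-0.15 -0.01  6.51]
```

View pics/t3.png

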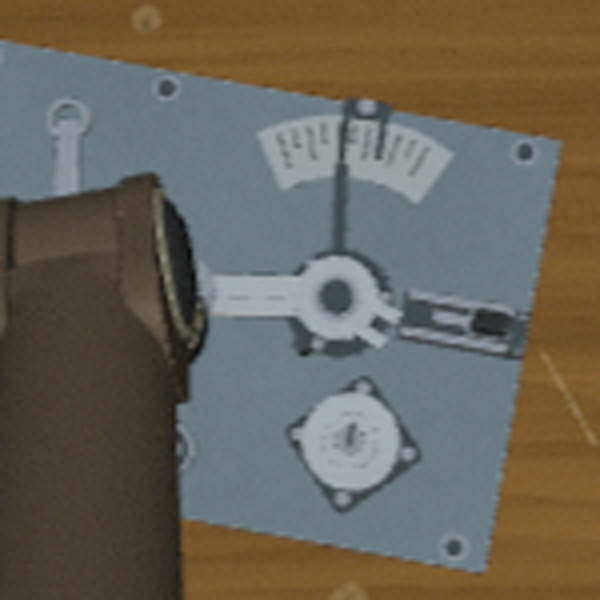

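The pointer is just over the near prong (342), with the prongs at 345 and 380. About 6.3 degrees to go.

play_rows(steps=[0.001,0.003,0,0,0,1.5,0.0015,0.006,0,0,0,3,0.0025,0.009,0,0,0,4.5,0.003,0.0115,0,0,0,5.7,0.0035,0.013,0,0,0,6.4])

```text
time: 8.02
tcp_pos: [0.5431, 0.1634, 0.2736]
orientation: [-2.409, -2.012, 0.003]
wrist_force: [-9.2, 1.9, 6.2]
grip_width: -0.0002
```

```bash
python3 chk.py t4 28.5
```

```text
t 8.02 plate mm [12.   3.8] tipz 0.1006 yaw 1.73 F [-9.2  1.9  6.2] w -0.0002
28.5 target [0.5438 0.1634 0.274 ] shift mm [-0.1  0.5 -0.4] turn [-0.19 -0.01  0.21]
```

View pics/t4.png

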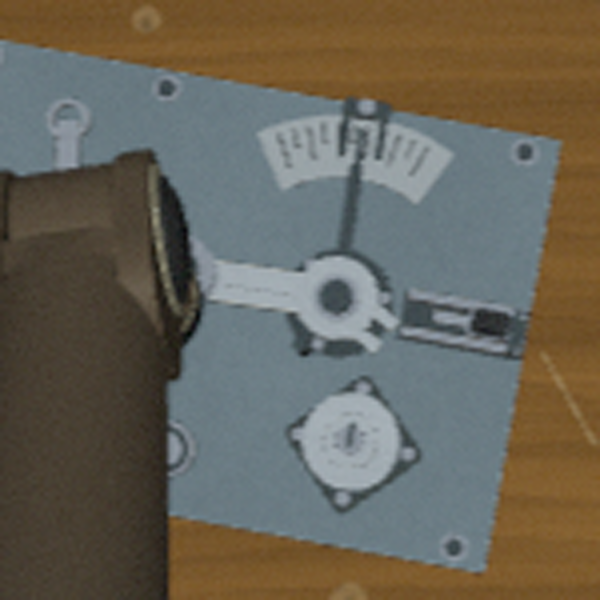

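```bash
python3 - <<'E'
from h import *
im=vision.capture('top')[145:195,245:295]; cv2.imwrite('pics/t5.png',cv2.resize(im,None,fx=12,fy=12,interpolation=cv2.INTER_CUBIC))
E
```

```text
(no output)
```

View pics/t5.png

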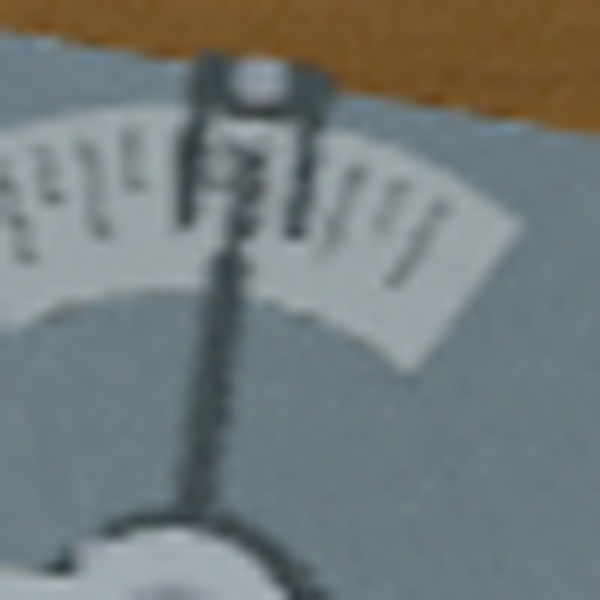

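The pointer tip (245,150) stands between the prongs (195 and 308, middle about 251), some 1.5 mm from centre. Holding.

play_rows(steps=[0,0.0005,0,0,0,0,0,0.0005,0,0,0,0,0,0.0005,0,0,0,0,0,0.0005,0,0,0,0,0,0.0005,0,0,0,0])

```text
time: 8.53
tcp_pos: [0.5434, 0.1634, 0.2736]
orientation: [-2.407, -2.014, 0.003]
wrist_force: [-8.4, 1.3, 6.7]
grip_width: -0.0001
```

play_rows(steps=[0,0,0,0,0,0,0,0,0,0,0,0,0,0,0,0,0,0,0,0,0,0,0,0,0,0,0,0,0,0])

```text
time: 8.95
tcp_pos: [0.5435, 0.1634, 0.2736]
orientation: [-2.407, -2.014, 0.003]
wrist_force: [-8.5, 1.6, 5.9]
grip_width: 0.0001
```

play_rows(steps=[0,0,0,0,0,0,0,0,0,0,0,0,0,0,0,0,0,0,0,0,0,0,0,0,0,0,0,0,0,0])

```text
time: 9.37
tcp_pos: [0.5434, 0.1634, 0.2736]
orientation: [-2.408, -2.014, 0.003]
wrist_force: [-8.1, 2.0, 6.0]
grip_width: -0.0001
```

play_rows(steps=[0,0,0,0,0,0,0,0,0,0,0,0,0,0,0,0,0,0,0,0,0,0,0,0,0,0,0,0,0,0])

```text
time: 9.78
tcp_pos: [0.5434, 0.1634, 0.2736]
orientation: [-2.407, -2.014, 0.003]
wrist_force: [-8.6, 2.3, 5.9]
grip_width: 0.0003
```

```bash
python3 chk.py t6 20
python3 - <<'E'
from h import *
im=vision.capture('top')[145:195,245:295]; cv2.imwrite('pics/t7.png',cv2.resize(im,None,fx=12,fy=12,interpolation=cv2.INTER_CUBIC))
E
```

```text
t 9.78 plate mm [12.3  3.9] tipz 0.1006 yaw 1.81 F [-8.6  2.3  5.9] w 0.0003
20.0 target [0.5269 0.1593 0.274 ] shift mm [ -7.  -15.5  -0.4] turn [-0.19 -0.03 -8.18]
```

View pics/t7.png

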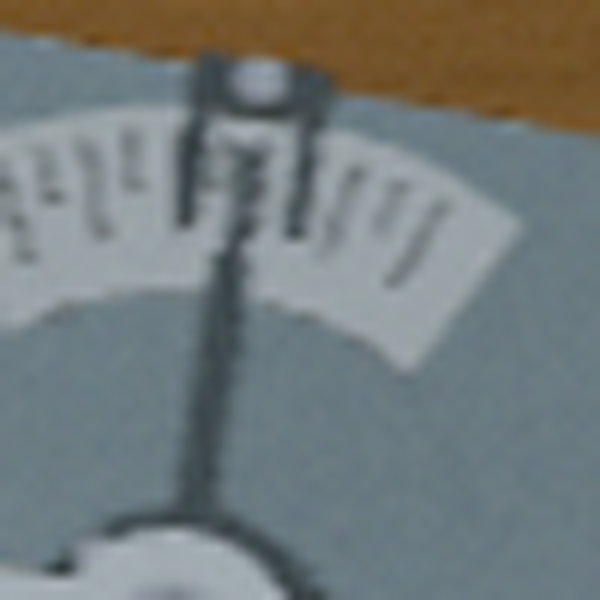

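Held for about 2 s with the pointer centred and the clip unmoved. Easing back.

play_rows(steps=[-0.001,-0.003,0,0,0,-1.6,-0.0025,-0.006,0,0,0,-3.2,-0.004,-0.0095,0,0,0,-5,-0.0055,-0.0125,0,0,0,-6.6,-0.007,-0.0155,0,0,0,-8.2])

```text
time: 10.3
tcp_pos: [0.5271, 0.1588, 0.2736]
orientation: [-2.257, -2.183, 0.002]
wrist_force: [-5.8, 1.2, 3.8]
grip_width: -0.0001
```

```bash
python3 -c "
from h import *
where(); parc(11)"
```

```text
t 10.3 plate mm [-2.7 -4. ] tipz 0.1006 yaw 10.07 F [-5.8  1.2  3.8] w -0.0001
11 target [0.5099 0.1524 0.274 ] shift mm [ -7.  -17.   -0.4] turn [-0.13 -0.03 -8.93]
```

play_rows(steps=[-0.001,-0.0035,0,0,0,-1.8,-0.0025,-0.007,0,0,0,-3.6,-0.004,-0.0105,0,0,0,-5.4,-0.0055,-0.014,0,0,0,-7.2,-0.007,-0.017,0,0,0,-8.9])

```text
time: 10.72
tcp_pos: [0.5102, 0.152, 0.2736]
orientation: [-2.082, -2.352, 0.001]
wrist_force: [-4.9, -0.5, 2.5]
grip_width: 0.0
```

```bash
python3 -c "
from h import *
where(); parc(3)"
```

```text
t 10.72 plate mm [-17.8 -14.1] tipz 0.1006 yaw 18.95 F [-4.9 -0.5  2.5] w 0.0
3 target [0.4959 0.144  0.274 ] shift mm [ -6.2 -15.1  -0.4] turn [-0.08 -0.01 -8.05]
```

play_rows(steps=[-0.001,-0.003,0,0,0,-1.6,-0.0025,-0.006,0,0,0,-3.2,-0.0035,-0.009,0,0,0,-4.8,-0.005,-0.012,0,0,0,-6.4,-0.006,-0.015,0,0,0,-8])

```text
time: 11.13
tcp_pos: [0.4966, 0.1438, 0.2737]
orientation: [1.912, 2.492, 0.0]
wrist_force: [-3.1, -1.5, 0.4]
grip_width: -0.0004
```

```bash
python3 -c "
from h import *
where(); parc(0,50)"
```

```text
t 11.13 plate mm [-29.4 -25. ] tipz 0.1007 yaw 26.99 F [-3.1 -1.5  0.4] w -0.0004
0 target [0.481  0.1372 0.274 ] shift mm [ -2.3 -16.8  -0.3] turn [ 0.03  0.02 -3.01]
```

Back off slowly through contact loss, then rise.

play_rows(steps=[-0.001,-0.002,0,0,0,-1,-0.001,-0.0045,0,0,0,-2,-0.002,-0.007,0,0,0,-3,-0.002,-0.012,0,0,0,-3,-0.002,-0.018,0,0,0,-3])

```text
time: 11.55
tcp_pos: [0.4803, 0.1376, 0.274]
orientation: [1.849, 2.538, 0.003]
wrist_force: [-0.4, -0.3, -0.7]
grip_width: -0.0001
```

```bash
python3 -c "
from h import *
where()"
```

```text
t 11.55 plate mm [-44.  -34.5] tipz 0.101 yaw 29.84 F [-0.4 -0.3 -0.7] w -0.0001
```

play_rows(steps=[0,0,-0.025,0,0,0,0,0,-0.055,0,0,0,0,0,-0.085,0,0,0,0,0,-0.115,0,0,0,0,0,-0.135,0,0,0])

```text
time: 11.97
tcp_pos: [0.4802, 0.1374, 0.4117]
orientation: [1.849, 2.537, 0.006]
wrist_force: [0.6, -0.4, -0.1]
grip_width: 0.0001
```

```bash
python3 chk.py t8
```

```text
t 11.97 plate mm [-44.2 -34.6] tipz 0.2387 yaw 29.82 F [ 0.6 -0.4 -0.1] w 0.0001
```

View pics/t8.png

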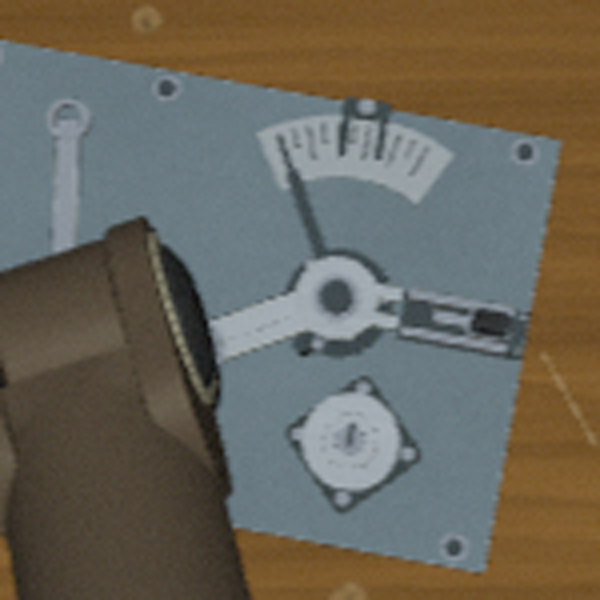

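```bash
python3 - <<'E'
import cv2
im=cv2.imread("pics/w4.png"); cv2.imwrite("pics/w4c.png",cv2.resize(im[40:185,220:330],None,fx=4,fy=4,interpolation=cv2.INTER_CUBIC))
from h import *
p=np.load("p.npy")
inv=lambda w:(np.array([[np.cos(p[2]),np.sin(p[2])],[-np.sin(p[2]),np.cos(p[2])]])@(w[:2]-p[:2])*1000).round(1)
print(inv(atz("top",(175+490/4,125+321/4),.115)),inv(atz("top",(140+582/4,125+314/4),.115)))
E
```

```text
[  54.5 -215.9] [  53.3 -181.9]
```

View pics/w4c.png

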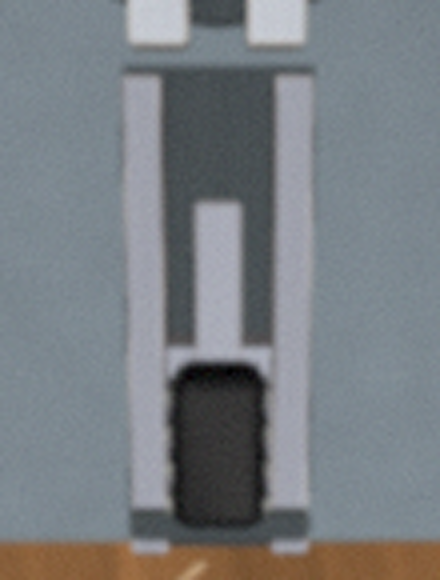

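The lock is hard against the end crosspiece, the pointer is at rest and nothing else has moved. Handing in.

```bash
python3 -c "
from h import *
print(manip.finish_job()); where()"
```

```text
the job is handed in; nothing more can be done
None
the job is handed in; nothing more can be done
```

I slid the transport lock out until it met its end stop. I then pushed the roller arm round to the clip, held it about 2 s, eased it back to rest and let go. The job was handed in at about 12 s of the 61 s allowed.

- **Lock:** the grip travelled about 36 mm by the tool and 34 mm by the top camera, and the force then rose to 23 N. The pictures show it against the end crosspiece. The shortfall from 40 mm fits a start of 4 to 6 mm.
- **Pointer:** in the top view it stood about 1.5 mm from the middle of the gap, with the clip unmoved. I read the clip at about 0.49 rad.
- **Return:** the arm went back at about 0.35 rad/s. The final picture shows the pointer back on its rest mark, the lock still at its stop and the clip in place. The wrist force had dropped to sensor noise.
- **Disagreements:**
  - At close range the wrist camera disagreed with the top-camera fit by 4 to 5 mm, so I relied on the top camera.
  - While releasing the lock I moved 37 mm farther than meant. The fingers were opening and nothing was touched.
- **Not checked:** I did not measure the bystanders one by one. Nothing in the last pictures looked moved.

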